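# Lock the indexing stage with its locating pin

## Task

Lock the indexing stage: take the red-handled locating pin out of its blue parking block, put its tip into the slot in the stage's cover, and slide the tip gently along the plate under the slot until you feel it drop into the hidden blind hole. Seat the pin fully home in that hole and leave it standing there upright, released. Never press hard with the pin, and leave the loupe and the copper-coloured reference standard where they are.

Things in the scene. Friction and masses are not known exactly. Their poses are not given: they have to be found in the camera images.
- pin: Loose steel locating pin, 90 mm long, about 0.12 kg, at the start upright in the parking block. Origin: centre of its tip (lower end); z along the pin to the handle. The tip is a blunt cone, 6.4 mm across at its end, widening over 6 mm to the round 12 mm shank; collar 24 mm across, 50 to 53 mm from the tip.
- handle (a point): Middle of the pin's red square handle, 71 mm from the pin's tip. The handle is 20 x 20 mm with flats square to the pin's x and y, and reaches from 53 to 89 mm from the tip.
- parking_block: Fixed blue plastic block, 58 x 58 x 30 mm, with one upright hole of 14 mm, 22 mm deep, in the middle, in which the pin is parked (pin tip 8 mm above the worktop). Origin at the centre of its underside, z up. The pin lifts straight out.
- stage: Fixed indexing stage: closed flat box, 90 mm (x) by 176 mm (y), 38 mm high, with an 8 mm aluminium cover that has one slot. Origin: centre of its underside; z up, y along the slot. Under the slot lies a stiff blackened steel index bar that does not move under the pin. More than 40 N from the pin damages the stage.
- slot (a point): Centre of the slot (18 mm wide in x, 72 mm long in y) at the level of the index bar's top, 30 mm above the stage's underside; axes as the stage's. The bar has one blind hole, 14 mm across with 1 mm chamfer, 20 mm deep, on the slot's centre line (x = 0); where along the slot is unknown: anywhere from y = -23 to +23 mm.
- loupe: Loose black measuring loupe standing upright, 36 mm across, 47 mm high, 0.06 kg; origin at the centre of its underside. A bystander: leave it where it is. (Also keep the arm clear of the tall spectrometer at the robot's right and the control unit right of the stage; swing over folded from a start beside the spectrometer.)
- standard: Loose round copper-coloured reference standard, 45 mm across, 20 mm high; origin at the centre of its underside. A bystander: leave it where it is.
Mind the look-alikes: they are no part of the job. Leave any yellow look-alike of the pin alone.

How it is judged:
By the outcome, as a careful person would: the job done as asked, in the order asked, and still so for the second after the job is handed in, with the robot touching nothing.
It also fails if it takes over 61 s, if anything falls off the work surface, if the arm or the gripper's body presses on something with over 40 N, if the wrist force passes 120 N, or if a joint passes its speed limit or range.

## Robot

A 6-joint arm with a two-finger parallel gripper is mounted at the origin on a cart in front of the work surface, level with it; the furniture and walls round the work are solid. World frame = base frame: x ahead of the robot, y to its left, z up, the work surface at z = 0. Lengths are in mm, angles in degrees, forces in N, time in s.
With the tool pointing down it reaches from about 300 to 850 mm from the base axis. Payload 4.2 kg.
Tool frame: the origin (TCP) lies midway between the tips of the shut fingers; the grasp point (between the pads) lies 19 mm behind it; z points along the fingers, y is the line along which they close (so a half turn about z gives the same grasp; the last joint's range is limited). The gripper opens to 91 mm and grips with 3 to 60 N. Pads are 32 mm wide; open, the fingers measure 118 mm over their backs; the gripper's body (76 mm by 178 mm) begins 60 mm behind the grasp point.
Start: joints at [64.802, 18.312, 89.639, -0, 72.044, -1.146], TCP at [234.361, 525.089, 213.976] pointing down, gripper open.
Joint ranges: [-177.97, 177.97], [-48.28, 115.42], [12.27, 149.76], [-77.06, 257.06], [2.81, 150.46], [-146.56, 146.56]. Speed limits (degrees/s): [147.25, 147.25, 180, 180, 180, 180].

## Interface

Orientations are given as [roll, pitch, yaw] about the fixed x, y, z axes, in that order (R = Rz(yaw) Ry(pitch) Rx(roll)).
In Python, from workcell import env gives the robot as it stands.
- The arm moves only by the shell command python3 -m jog 'ROWS' [FORCE]. ROWS is a JSON object of lists of equal length, an entry for each row: "jaw": the finger opening in mm, from 0 to 91.2; "slide": the shift along the tool's x, y, z in units of 30 mm (1.0 is 30 mm), a list of three; "spin": the turn about the tool's z in units of 8 degrees (1.0 is 8 degrees). In form: {"jaw": [jaw, ...], "slide": [[dx, dy, dz], ...], "spin": [spin, ...]}. A call has 1 to 10 rows; each row shifts and turns the commanded pose from where the row before left it, along the tool's axes as they then stand; what a row does not reach is not made up. A row lasts 1/10 s, in which the tool goes at most 50 mm and 8.59 degrees, less where a joint would pass 70% of its speed; a pose out of reach is approached as far as the arm can. A call is refused whole if a number of a shift passes 1 or a number of a turn 1, either way. A call with a gripper value outside its range is refused whole. The fingers move at their own pace and stop on an object; FORCE is the grip in N (left out, the last holds). Time passes only in rows, so rows that do not move let the fingers close. It gives the time, the measured TCP pose, the force, the opening and the grip force at its end, in the units of the state.
- env.state(): the state, without advancing time (a new reading comes with each control period).
- env.grab_frame(name): name is "scene" or "side" or "wrist"; returns the picture (480x640x3 uint8, red, green, blue); there is no depth.
- env.camera_model(name): a dict with "fx", "fy", "cx", "cy" (pixels), "camera_from_world" (4x4, takes a point from world to camera coordinates). Camera axes: x right, y up, looking along -z (the intrinsics and any distortion apply to the point x, -y, -z); pixel columns grow to the right and rows downward; lengths in mm; the calibration is good to about 2 mm. A picture is of the moment at which its call begins: read the wrist's pose just before it. camera_model takes no time and is no camera call; for the wrist camera it gives the pose at the moment of the call.
- env.job_done(): hands the job in; it is judged then, once.
The state is a dict: "time_s": time; "qpos": joint angles; "qvel": joint speeds; "effort": joint torques, N m; "ee_pos": TCP position; "ee_rot": TCP orientation; "force": force on the tool from outside, world axes, zero at the start; "torque": the same for the moment, N m; "gripper_width": finger opening in mm; "gripper_force": force on a finger pad.
Only numpy, scipy, OpenCV 4.12 (cv2) and the standard library are available. Lean on these libraries where they do the work, as an engineer would, in place of code of your own. Each camera call takes 0.05 s, during which the arm holds its last target. There are 200 camera calls.

## Working session

There is one attempt and no reset: what is moved stays moved. The work goes in short steps, Python scripts to look and compute and a shell command to move; the robot and the scene stay as the last step left them, time stands still between calls to the robot, and variables do not carry over. Pictures are saved under pics/ and viewed, at most 10 in all, crops included, and the job is handed in when it is done.

```bash
ls; mkdir -p pics
python3 - <<'E'
from workcell import env
import cv2,json
for n in("scene","side"):
    f=env.grab_frame(n); cv2.imwrite(f"pics/{n}0.png",f[:,:,::-1]); m=env.camera_model(n); print(n,m)
print(env.state())
E
```

```text
pics
scene {'fx': 483.1745612458993, 'fy': 483.1745612458993, 'cx': 316.5196107975772, 'cy': 238.53129582918547, 'camera_from_world': array([[ 8.19572252e-01, -5.72641363e-01, -1.95753049e-02,
        -3.99162592e+02],
       [ 3.48124579e-01,  4.70523723e-01,  8.10812373e-01,
        -3.07048480e+02],
       [-4.55094057e-01, -6.71333967e-01,  5.84978721e-01,
        -5.70498582e+02],
       [ 0.00000000e+00,  0.00000000e+00,  0.00000000e+00,
         1.00000000e+00]])}
side {'fx': 504.1408833375841, 'fy': 504.1408833375841, 'cx': 318.6600221653455, 'cy': 242.4577998941932, 'camera_from_world': array([[-9.20836861e-01, -3.89794112e-01,  1.09555907e-02,
         5.70938400e+02],
       [ 2.77741182e-01, -6.35888228e-01,  7.20073606e-01,
        -1.44434585e+02],
       [-2.73713920e-01,  6.66113138e-01,  6.93811197e-01,
        -8.21783689e+02],
       [ 0.00000000e+00,  0.00000000e+00,  0.00000000e+00,
         1.00000000e+00]])}
{'time_s': 0.1, 'qpos': array([ 6.47991545e+01,  1.83498695e+01,  8.96971981e+01, -2.22538812e-03,
        7.20435092e+01, -1.14588800e+00]), 'qvel': array([ 0.01664718, -0.11794677, -0.22625777, -0.07614061,  0.04482395,
        0.07562415]), 'effort': array([ 2.64711853e-03, -4.13332701e+01, -2.32508969e+01,  7.28603778e-02,
        4.22451657e-02, -2.50403576e-05]), 'ee_pos': array([234.20523551, 524.67172147, 213.200414  ]), 'ee_rot': array([-1.79909399e+02,  3.04111081e-04,  1.55945731e+02]), 'force': array([-0.56522016,  0.12766941, -0.4865078 ]), 'torque': array([-0.00675528, -0.02520578,  0.00710885]), 'gripper_force': 0.0, 'gripper_width': 91.10807836622567}
```

View pics/scene0.png

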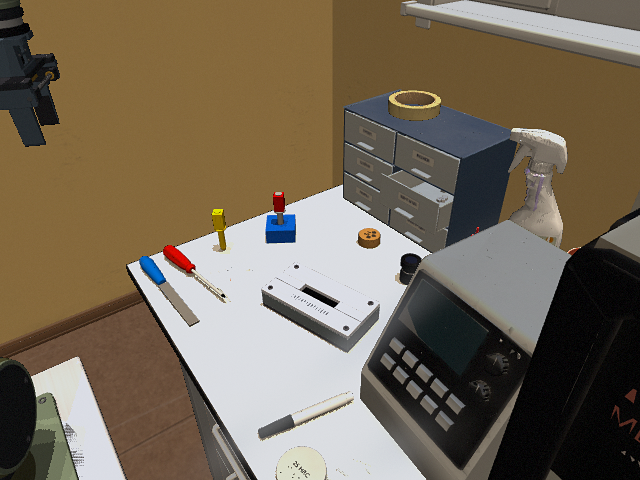

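View pics/side0.png

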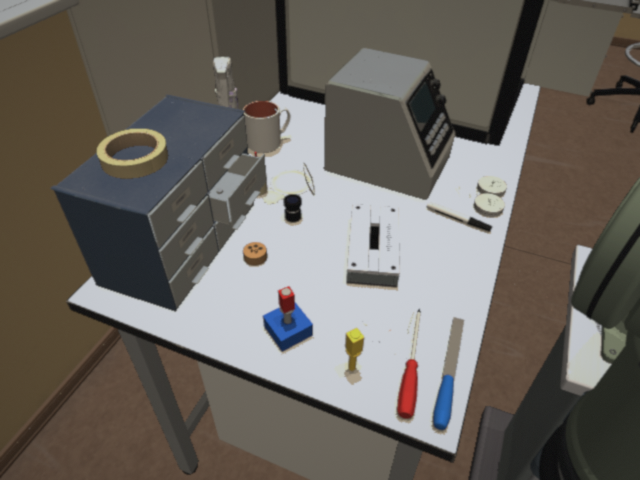

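Candidates for the red pin:
- scene (279,205) / side (287,310): red square handle standing in the blue block. This fits the description.
- scene (219,230) / side (353,350): the yellow look-alike, which stands on the bench.
- scene (180,258) / side (408,390): a red screwdriver lying down.

The slot is at scene (320,295) / side (375,236).

```bash
cat > h.py <<'E'
import numpy as np,cv2
from workcell import env
def ray(m,u,v):
    T=m["camera_from_world"];R=T[:3,:3];c=-R.T@T[:3,3]
    d=R.T@np.array([(u-m["cx"])/m["fx"],-(v-m["cy"])/m["fy"],-1.]);return c,d/np.linalg.norm(d)
def plane(m,u,v,z):
    c,d=ray(m,u,v);return c+d*(z-c[2])/d[2]
def tri(rs):
    A=sum(np.eye(3)-np.outer(d,d) for c,d in rs);b=sum((np.eye(3)-np.outer(d,d))@c for c,d in rs)
    return np.linalg.solve(A,b)
def proj(m,p):
    q=m["camera_from_world"]@np.append(p,1);return np.array([m["cx"]+m["fx"]*q[0]/-q[2],m["cy"]-m["fy"]*q[1]/-q[2]])
def blob(f,kind,box):
    x0,y0,x1,y1=box;s=f[y0:y1,x0:x1].astype(int);r,g,b=s[...,0],s[...,1],s[...,2]
    k={"red":(r>110)&(g<60)&(b<70),"blue":(b>90)&(r<60)&(g<130),"dark":(r<60)&(g<60)&(b<60)}[kind].astype(np.uint8)
    c=max(cv2.findContours(k,0,1)[0],key=cv2.contourArea)+[x0,y0];return c
E
python3 - <<'E'
from h import *
np.set_printoptions(precision=1,suppress=True)
B={"scene":dict(red=(262,185,300,215),blue=(255,205,305,250),dark=(298,280,345,310)),"side":dict(red=(270,280,305,316),blue=(255,295,320,355),dark=(362,215,388,255))}
R={"red":[]}
crops=[]
for n in B:
    f=cv2.imread(f"pics/{n}0.png")[:,:,::-1];m=env.camera_model(n)
    for k in B[n]:
        c=blob(f,k,B[n][k]);M=cv2.moments(c);u,v=M["m10"]/M["m00"],M["m01"]/M["m00"]
        print(n,k,u,v,M["m00"],cv2.boundingRect(c),cv2.minAreaRect(c))
        if k=="red":R[k].append(ray(m,u,v))
        if k=="dark":
            p=np.array([plane(m,*q[0],38) for q in cv2.approxPolyDP(c,2,True)+.5]);print(p)
        if k=="blue":
            h=cv2.approxPolyDP(cv2.convexHull(c),2.5,True)+.5
            print(np.array([[*q[0],*plane(m,*q[0],30)[:2],*plane(m,*q[0],0)[:2]] for q in h]))
    for bx in [(250,180,410,300),(250,265,410,385)][n=="side":][:1]:
        crops.append(cv2.resize(f[bx[1]:bx[3],bx[0]:bx[2],::-1],(400,300),interpolation=cv2.INTER_CUBIC))
    bx=(245,250,405,370) if n=="scene" else (300,180,460,300)
    crops.append(cv2.resize(f[bx[1]:bx[3],bx[0]:bx[2],::-1],(400,300),interpolation=cv2.INTER_CUBIC))
print("handle",tri(R["red"]))
cv2.imwrite("pics/crop.png",np.vstack([np.hstack(crops[:2]),np.hstack(crops[2:])]))
E
```

```text
scene red 278.83778966131905 202.19607843137254 93.5 (273, 192, 11, 20) ((278.0, 201.5), (19.0, 10.0), 90.0)
scene blue 280.14973262032083 229.27858416093707 654.5 (266, 215, 30, 28) ((280.5, 228.5), (27.0, 29.0), 90.0)
[[294.5 215.5 608.3 252.  632.2 291.6]
 [292.5 242.5 554.  174.9 574.9 210.2]
 [266.5 240.5 517.2 210.2 536.1 247.5]
 [267.5 216.5 561.4 282.2 582.7 323.5]]
scene dark 319.87836583101205 297.05663881151344 179.5 (302, 287, 36, 21) ((319.3000183105469, 296.9000244140625), (37.11872863769531, 5.81377649307251), 26.56505012512207)
[[489.3  42.4  38. ]
 [506.8 -20.1  38. ]
 [517.4 -16.5  38. ]
 [498.8  44.6  38. ]]
side red 285.17514124293785 296.02259887005647 29.5 (279, 292, 15, 8) ((285.8034362792969, 295.858642578125), (14.200778007507324, 6.7266845703125), 4.763641834259033)
side blue 286.77777777777777 323.90701186623517 772.5 (264, 306, 48, 36) ((287.2722473144531, 321.0672302246094), (30.646120071411133, 39.26243209838867), 62.241458892822266)
[[296.5 306.5 567.4 216.8 578.  195.1]
 [311.5 325.5 530.2 241.7 539.1 221.2]
 [281.5 341.5 559.9 287.1 570.2 268.7]
 [264.5 316.5 605.3 255.2 617.7 235.3]]
side dark 373.9504036908881 237.20299884659744 144.5 (370, 226, 9, 23) ((373.9624328613281, 237.06417846679688), (7.5166473388671875, 22.217344284057617), 3.814074993133545)
[[514.1  -6.4  38. ]
 [499.5  48.2  38. ]
 [487.3  45.7  38. ]
 [503.   -8.2  38. ]]
handle [571.1 243.5  81.4]
```

View pics/crop.png

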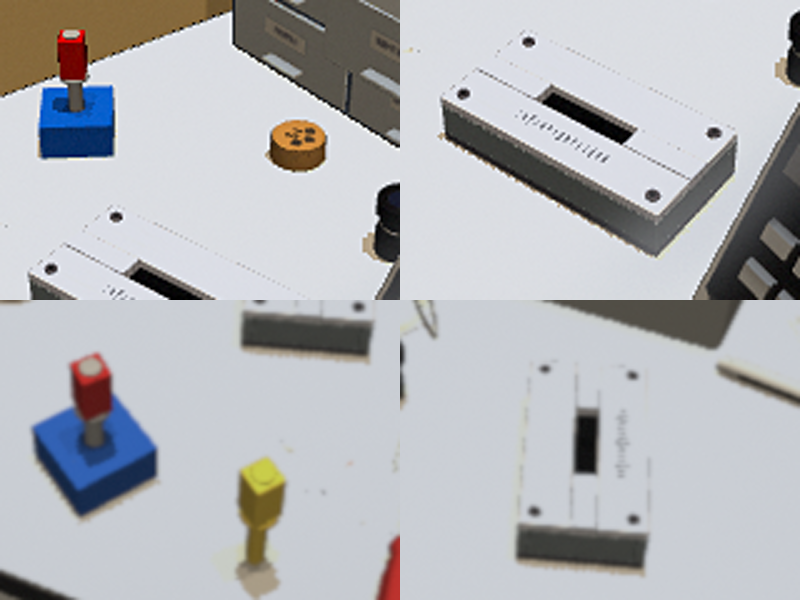

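The crop confirms it: red square handle on a steel shank in the blue block, with a yellow twin standing free beside it. Next I move over it and look with the wrist camera.

```bash
python3 -m jog '{"jaw":[60,60,60,60,60,60,60,60,60,60],"slide":[[-0.5,-0.14,-0.2],[-1,-0.28,-0.2],[-1,-0.28,-0.2],[-1,-0.28,0],[-1,-0.28,0],[-1,-0.28,0],[-1,-0.28,0],[-1,-0.28,0],[-1,-0.28,0],[-1,-0.28,0]],"spin":[0,0,0,0,0,0,0,0,0,0]}' 20; python3 -m jog '{"jaw":[60,60,60,60],"slide":[[-1,-0.28,0],[-0.5,-0.2,0],[0,0,0],[0,0,0]],"spin":[0,0,0,0]}'
python3 - <<'E'
from h import *
s=env.state();m=env.camera_model("wrist");f=env.grab_frame("wrist");cv2.imwrite("pics/w1.png",f[:,:,::-1]);print(s["ee_pos"],s["ee_rot"],m)
E
```

```text
time_s: 1.1
ee_pos: [463.4, 334.0, 232.3]
ee_rot: [-180.0, 0.0, 155.9]
force: [-0.7, 0.8, -0.3]
gripper_width: 60.0
gripper_force: 0.0
time_s: 1.5
ee_pos: [496.8, 304.6, 232.0]
ee_rot: [180.0, -0.1, 155.9]
force: [-0.8, -0.6, 1.1]
gripper_width: 60.0
gripper_force: 0.0
[496.76285355 304.55552599 231.99693893] [ 1.79995320e+02 -5.74127485e-02  1.55913142e+02] {'fx': 378.4288706738709, 'fy': 378.4288706738709, 'cx': 317.26913993884125, 'cy': 241.03043879628402, 'camera_from_world': array([[ 4.07940099e-01,  9.13006683e-01,  1.91657639e-03,
        -4.81923735e+02],
       [-8.83760233e-01,  3.95397843e-01, -2.50256659e-01,
         3.51863929e+02],
       [-2.29243812e-01,  1.00395932e-01,  9.68177634e-01,
        -3.25259209e+02],
       [ 0.00000000e+00,  0.00000000e+00,  0.00000000e+00,
         1.00000000e+00]])}
```

View pics/w1.png

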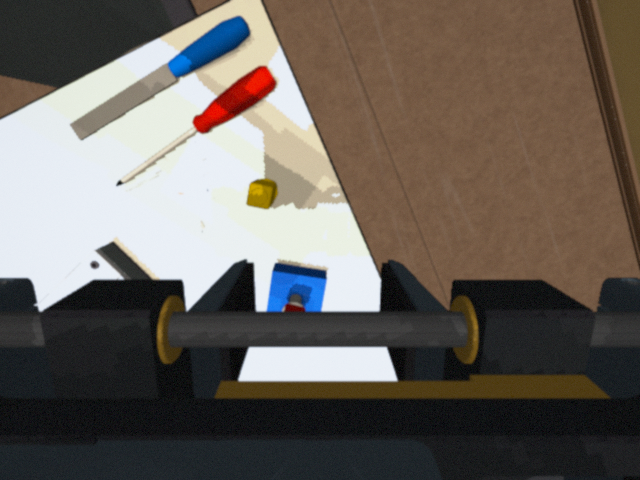

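The wrist view shows the block at (297,290) with the red handle cut off at (293,308) by the gripper. The camera looks toward the tool's +x, so I'll pass the pin along -x and look back.

```bash
python3 -m jog '{"jaw":[60,60,60,60,60,60,60],"slide":[[-0.8,0,0],[-1,0,0],[-1,0,0],[-1,0,0],[-0.5,0,0],[0,0,0],[0,0,0]],"spin":[0,0,0,0,0,0,0]}'
python3 - <<'E'
from h import *
s=env.state();m=env.camera_model("wrist");f=env.grab_frame("wrist");cv2.imwrite("pics/w2.png",f[:,:,::-1]);print(s["ee_pos"],s["ee_rot"]);np.save("w2.npy",m["camera_from_world"])
E
```

```text
time_s: 2.25
ee_pos: [613.8, 252.9, 231.8]
ee_rot: [-180.0, -0.1, 156.0]
force: [-0.7, 0.5, 0.4]
gripper_width: 60.0
gripper_force: 0.0
[613.84013665 252.91143958 231.80627229] [-1.79986855e+02 -9.09407030e-02  1.55993506e+02]
```

View pics/w2.png

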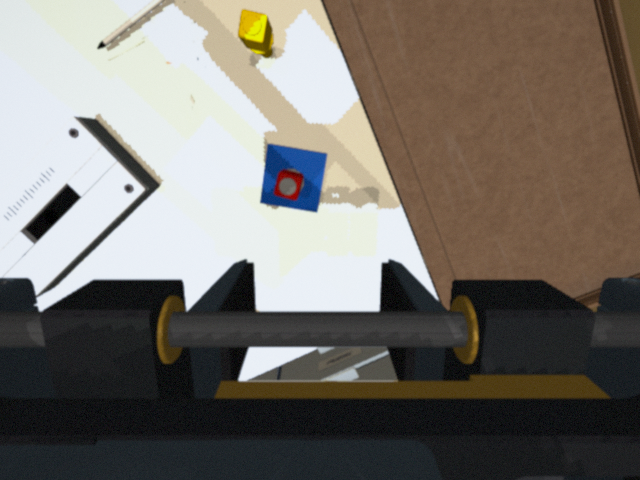

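The view is clear. The handle is at (289,184) on the blue block, the slot is at about (50,212), and the yellow twin is at (255,30).

Run:
```python
from h import *
np.set_printoptions(precision=1,suppress=True)
f=cv2.imread("pics/w2.png")[:,:,::-1];m=env.camera_model("wrist");m["camera_from_world"]=np.load("w2.npy")
def show(c,z,eps):
    a=cv2.approxPolyDP(cv2.convexHull(c),eps,True)+.5
    p=np.array([plane(m,*q[0],z)[:2] for q in a]);print(np.hstack([a[:,0],p]));
    e=np.roll(p,-1,0)-p;print("edges",np.hypot(*e.T),np.degrees(np.arctan2(e[:,1],e[:,0]))%90)
    r=cv2.minAreaRect(np.array([plane(m,*q[0],z)[:2] for q in c+.5],np.float32));print("rect",r)
for k,bx,z in(("red",(265,160,315,205),97),("blue",(255,135,335,220),30),("dark",(10,175,90,250),38)):
    c=blob(f,k,bx);print(k,cv2.contourArea(c));show(c,z,2.5)
s=f[165:205,265:315].astype(int);g=((s.min(2)>80)).astype(np.uint8)
c=max(cv2.findContours(g,0,1)[0],key=cv2.contourArea)+[265,165]
(x,y),r=cv2.minEnclosingCircle(c);print("cap",x,y,r,plane(m,x+.5,y+.5,98))
```

```text
red 486.5
[[279.5 173.5 559.3 245.2]
 [301.5 178.5 570.1 259.6]
 [295.5 199.5 583.5 248.1]
 [275.5 193.5 572.5 235.3]]
edges [18.  17.7 16.9 16.4] [53.3 49.4 49.2 53.2]
rect ((571.4491577148438, 247.17852783203125), (18.5374755859375, 18.665069580078125), 50.465476989746094)
blue 3200.5
[[268.5 145.5 533.2 238.9]
 [325.5 154.5 563.  285.4]
 [315.5 210.5 609.  254.3]
 [261.5 201.5 578.9 209. ]]
edges [55.3 55.4 54.4 54.6] [57.3 55.9 56.4 56.9]
rect ((571.39111328125, 247.17462158203125), (56.06643295288086, 56.328521728515625), 57.02178955078125)
dark 953.0
[[ 69.5 187.5 491.   47.9]
 [ 77.5 199.5 503.9  48.5]
 [ 37.5 239.5 521.7  -9.9]
 [ 26.5 228.5 507.9 -13.4]
 [ 64.5 188.5 489.8  42.9]]
edges [13.  61.  14.3 59.1  5.1] [ 2.8 16.9 14.1 17.8 76.9]
rect ((505.1898498535156, 18.416292190551758), (15.154423713684082, 64.64292907714844), 16.94013023376465)
cap 287.1666564941406 186.1666717529297 8.045121192932129 [571.4 246.8  98. ]
```

```bash
python3 -m jog '{"jaw":[60,60,60,60,60,60],"slide":[[0.6,-0.375,0],[0.61,-0.38,0],[0,0,0],[0,0,0],[0,0,0],[0,0,0]],"spin":[0,0,0.85,0.9,0,0]}'
python3 - <<'E'
from h import *
m=env.camera_model("side");print("cabinet near corner",plane(m,175,298,0));
n=env.camera_model("scene");print("cab corner",plane(n,345,193,0),plane(n,447,245,0)); print("cab top front",tri([ray(m,168,247),ray(n,345,107)]))
s=env.state();print(s["ee_pos"],s["ee_rot"],s["qpos"])
E
```

```text
time_s: 2.9
ee_pos: [571.9, 246.7, 232.3]
ee_rot: [180.0, -0.0, 142.2]
force: [-0.8, 0.2, 0.8]
gripper_width: 60.0
gripper_force: 0.0
cabinet near corner [775.87756805 260.81999563   0.        ]
cab corner [779.14371527 301.97618068   0.        ] [816.83085879  21.01103236   0.        ]
cab top front [742.86906263 291.72439441 195.65439085]
[571.87075534 246.68305573 232.33878059] [ 1.79981775e+02 -9.00608937e-03  1.42155922e+02] [ 2.22663910e+01  2.21013397e+01  8.12214114e+01  1.73581014e-02
  7.66659368e+01 -2.98935311e+01]
```

```bash
python3 -m jog '{"jaw":[60,60,60,60,60,60,60,60],"slide":[[0,0,0.8],[0,0,1],[0,0,1],[0,0,1],[0,0,0.8],[0,0,0.6],[0,0,0.37],[0,0,0]],"spin":[0,0,0,0,0,0,0,0]}' && python3 -m jog '{"jaw":[15,10,10,10,10,10],"slide":[[0,0,0],[0,0,0],[0,0,0],[0,0,0],[0,0,0],[0,0,0]],"spin":[0,0,0,0,0,0]}' 30
```

```text
time_s: 3.7
ee_pos: [571.7, 245.9, 63.4]
ee_rot: [-179.8, -0.1, 142.0]
force: [0.5, 0.3, 0.7]
gripper_width: 60.0
gripper_force: 0.0
time_s: 4.3
ee_pos: [572.6, 245.8, 65.2]
ee_rot: [-180.0, 0.0, 142.0]
force: [-0.4, -1.2, 1.8]
gripper_width: 19.9
gripper_force: 30.0
```

```bash
python3 -m jog '{"jaw":[10,10,10,10,10,10],"slide":[[0,0,-0.3],[0,0,-0.6],[0,0,-1],[0,0,-1],[0,0,-1],[0,0,0]],"spin":[0,0,0,0,0,0]}'
python3 - <<'E'
from h import *
np.set_printoptions(precision=1,suppress=True)
m=env.camera_model("side");n=env.camera_model("scene")
print("unit base",plane(m,327,170,0),plane(m,429,193,0), plane(n,362,395,0))
print("unit top corner (scene 425,262 / side 402,97)",tri([ray(m,402,97),ray(n,425,262)]))
print("far top (side 328,85)",plane(m,328,85,150), "loupe",plane(m,292,218,0))
f=cv2.imread("pics/side0.png")[:,:,::-1]
# stage screws in both: rough
S=[(358,206),(393,208),(397,268),(353,266)]
print([plane(m,*p,38)[:2] for p in S])
Q=[(296,267),(263,287),(346,328),(373,303)]
Q=[(245+127*.4,250+42*.4),(245+62*.4,250+94*.4),(245+252*.4,250+195*.4),(245+313*.4,250+132*.4)]
print([plane(n,*p,38)[:2] for p in Q])
E
```

```text
time_s: 4.9
ee_pos: [575.3, 247.3, 187.2]
ee_rot: [179.5, 0.3, 141.9]
force: [0.5, 0.7, -0.9]
gripper_width: 19.8
gripper_force: 30.0
unit base [ 678.6 -186.5    0. ] [ 447.9 -197.5    0. ] [ 458.3 -152.3    0. ]
unit top corner (scene 425,262 / side 402,97) [ 528.2 -171.6  217.6]
far top (side 328,85) [ 720.4 -285.4  150. ] loupe [681.1  -6.9   0. ]
[array([559.1, -51.7]), array([494.6, -73.4]), array([441.7,  77.7]), array([512.6, 103.4])]
[array([514.1, 101. ]), array([449.1,  80.7]), array([495.4, -66.4]), array([560.5, -46. ])]
```

```bash
python3 -m jog '{"jaw":[10,10,10,10,10,10,10,10,10,10],"slide":[[-0.24,-0.44,0],[-0.5,-0.93,0],[-0.54,-1,0],[-0.54,-1,0],[-0.54,-1,0],[-0.54,-1,0],[-0.54,-1,0],[-0.54,-1,0],[-0.5,-0.93,0],[-0.3,-0.57,0]],"spin":[0,0,0,0,0,0,0,0,0,0]}' && python3 -m jog '{"jaw":[10,10,10,10,10,10,10],"slide":[[0,0,0],[0,0,0],[0,0,0],[0,0,0],[0,0,0],[0,0,0],[0,0,0]],"spin":[0.6,1,1,1,0.7,0,0]}'
python3 - <<'E'
from h import *
s=env.state();m=env.camera_model("wrist");f=env.grab_frame("wrist");cv2.imwrite("pics/w3.png",f[:,:,::-1]);print(s["ee_pos"],s["ee_rot"],s["qpos"]);np.save("w3.npy",m["camera_from_world"])
E
```

```text
time_s: 5.9
ee_pos: [519.0, -54.5, 179.8]
ee_rot: [-179.8, -0.2, 141.8]
force: [-0.4, -0.6, -2.0]
gripper_width: 19.7
gripper_force: 30.0
time_s: 6.6
ee_pos: [520.4, -52.2, 180.6]
ee_rot: [-179.8, -0.1, 107.6]
force: [0.1, -0.2, -1.3]
gripper_width: 20.0
gripper_force: 30.0
[520.37965422 -52.22016984 180.57100631] [-1.79846615e+02 -6.10026567e-02  1.07644563e+02] [-6.98498496e+00  1.51385451e+01  9.92796795e+01 -9.29078551e-03
  6.57466292e+01 -2.46258011e+01]
```

View pics/w3.png

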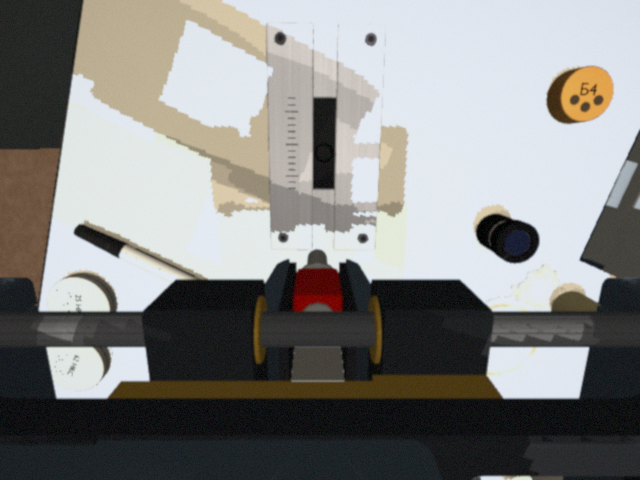

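The stage is fully visible. The screws are near (280,39), (371,39), (363,238) and (283,238). The slot runs over rows 97–188 at column 324, with a faint ring at about (323,153). The pin tip is at (317,258).

Run:
```python
from h import *
np.set_printoptions(precision=1,suppress=True)
f=cv2.imread("pics/w3.png")[:,:,::-1];m=env.camera_model("wrist");m["camera_from_world"]=np.load("w3.npy")
P=[]
for x,y in((280,39),(371,39),(363,238),(283,238)):
    c=blob(f,"dark",(x-9,y-9,x+10,y+10));(u,v),r=cv2.minEnclosingCircle(c);P.append(plane(m,u+.5,v+.5,38)[:2]);print(u,v,r,P[-1])
P=np.array(P);print("centre",P.mean(0));e=[P[0]-P[3],P[1]-P[2]];print([np.degrees(np.arctan2(q[1],q[0])) for q in e],[np.linalg.norm(q) for q in e],np.linalg.norm(P[0]-P[1]))
c=blob(f,"dark",(305,88,345,196));r=cv2.minAreaRect(np.array([plane(m,*q[0],38)[:2] for q in c+.5],np.float32));print("slot",r,cv2.boundingRect(c))
for z in(30,38):print("ring",plane(m,323.5,153,z),"edge L/R",plane(m,315,153,z),plane(m,333,153,z))
g=cv2.resize(f[85:275,290:360,::-1],None,fx=3.1,fy=3.1,interpolation=cv2.INTER_CUBIC);g2=np.clip(g.astype(float)*3,0,255).astype(np.uint8)
cv2.imwrite("pics/c3.png",np.hstack([g,g2]))
s=env.state();R=cv2.Rodrigues(np.radians([0,0,107.6]))[0]
print("expected tip px",proj(m,np.array([520.4,-52.2,180.6-57.2])))
```

```text
279.5 37.5 3.5356338024139404 [449.4  80.2]
370.5 38.16666793823242 1.9003931283950806 [514.9 100.6]
362.5 238.0 2.061652660369873 [560.7 -47.9]
282.5 237.5 2.12142014503479 [495.3 -68.2]
centre [505.1  16.2]
[np.float64(107.2025346945186), np.float64(107.15548064829704)] [np.float64(155.41104345061095), np.float64(155.36560060029294)] 68.63820651195702
slot ((505.4510498046875, 16.59041976928711), (16.530506134033203, 69.38561248779297), 17.55457878112793) (314, 98, 22, 90)
ring [506.8   9.6  30. ] edge L/R [500.    7.5  30. ] [514.3  12.   30. ]
ring [506.6   9.8  38. ] edge L/R [500.    7.7  38. ] [513.9  12.1  38. ]
expected tip px [316.2 258.8]
```

View pics/c3.png

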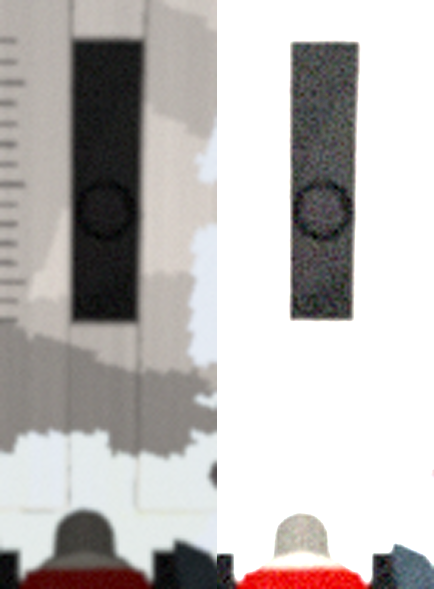

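The ring is about 16 mm across at stage y≈-7. It could be the chamfer or a decoy, so I'll feel for the hole. I start at the +y end of the slot.

```bash
python3 -m jog '{"jaw":[10,10,10,10,10,10,10,10,10],"slide":[[0.5,0.05,0],[1,0.05,0],[1,0.05,0],[0.5,0.05,0],[0,0,0.7],[0,0,1],[0,0,0.7],[0,0,0.2],[0,0,0]],"spin":[0,0,0,0,0,0,0,0,0]}'
cat > st.py <<'E'
from h import *
np.set_printoptions(precision=2,suppress=True)
s=env.state();p=s["ee_pos"];d=p[:2]-[505.2,16.4];a=np.radians(17.2);S=np.array([[np.cos(a),np.sin(a)],[-np.sin(a),np.cos(a)]])@d
print("stage xy",S,"tip z",p[2]-57.2,"rot",s["ee_rot"],"F",s["force"],"T",s["torque"],"t",s["time_s"])
E
python3 st.py
```

```text
time_s: 7.55
ee_pos: [499.8, 36.0, 103.3]
ee_rot: [-179.9, -0.0, 107.6]
force: [0.6, -1.4, -1.9]
gripper_width: 20.0
gripper_force: 30.0
stage xy [ 0.66 20.28] tip z 46.118970029764824 rot [-179.91   -0.02  107.58] F [ 0.58 -1.4  -1.9 ] T [-0.08  0.04  0.05] t 7.55
```

```bash
python3 -m jog '{"jaw":[10,10,10,10,10,10],"slide":[[0.05,-0.035,0],[0,0,0],[0,0,0.13],[0,0,0.13],[0,0,0.1],[0,0,0]],"spin":[0,0,0,0,0,0]}'; python3 st.py; python3 -m jog '{"jaw":[10,10,10,10],"slide":[[0,0,0.05],[0,0,0.02],[0,0,0],[0,0,0]],"spin":[0,0,0,0]}';python3 st.py
```

```text
time_s: 8.15
ee_pos: [498.4, 36.9, 92.5]
ee_rot: [-179.9, -0.0, 107.5]
force: [-0.7, -0.3, -0.9]
gripper_width: 19.7
gripper_force: 30.0
stage xy [-0.47 21.56] tip z 35.320641047944534 rot [-179.94   -0.02  107.54] F [-0.65 -0.27 -0.93] T [-0.06  0.03  0.03] t 8.15
time_s: 8.55
ee_pos: [498.8, 36.9, 91.0]
ee_rot: [180.0, -0.0, 107.5]
force: [0.3, 1.0, -0.6]
gripper_width: 20.1
gripper_force: 30.0
stage xy [-0.03 21.47] tip z 33.78855746992153 rot [179.99  -0.   107.55] F [ 0.32  0.98 -0.59] T [-0.14  0.08 -0.02] t 8.55
```

```bash
for i in 1 2 3; do python3 -m jog '{"jaw":[10,10,10],"slide":[[0,0,0.02],[0,0,0.02],[0,0,0]],"spin":[0,0,0]}'|grep -E "pos|force: \["; done; python3 st.py
```

```text
ee_pos: [498.7, 36.9, 89.7]
force: [-0.2, 0.3, -1.0]
ee_pos: [498.7, 36.9, 88.4]
force: [-0.7, 0.0, -1.2]
ee_pos: [498.7, 36.9, 87.3]
force: [-0.7, 1.4, -1.5]
stage xy [-0.16 21.52] tip z 30.056996560583897 rot [-179.99   -0.01  107.55] F [-0.66  1.39 -1.51] T [-0.06  0.06  0.01] t 9.45
```

```bash
for i in 1 2; do python3 -m jog '{"jaw":[10,10],"slide":[[0,0,0.02],[0,0,0]],"spin":[0,0]}'|grep -E "pos|force: \["; done; python3 st.py
```

```text
ee_pos: [498.8, 36.9, 87.1]
force: [-1.0, 0.1, 2.8]
ee_pos: [498.9, 36.9, 87.0]
force: [-3.3, -0.4, 5.4]
stage xy [-0.   21.47] tip z 29.788201097208145 rot [179.97   0.   107.55] F [-3.28 -0.42  5.36] T [-0.13  0.54 -0.04] t 9.85
```

Contact at about 5 N. I slide toward -y, checking the force every few millimetres.

```bash
for i in 1 2 3; do python3 -m jog '{"jaw":[10,10],"slide":[[-0.06,0,0],[-0.06,0,0]],"spin":[0,0]}'|grep -E "pos|force: \["; done; python3 st.py
```

```text
ee_pos: [499.9, 34.6, 87.0]
force: [-2.5, 3.8, 6.5]
ee_pos: [501.3, 31.2, 87.0]
force: [-1.4, 4.4, 6.2]
ee_pos: [502.5, 27.8, 87.0]
force: [-0.8, 3.5, 6.3]
stage xy [ 0.79 11.66] tip z 29.782194322980573 rot [179.88  -0.12 107.48] F [-0.81  3.49  6.32] T [0.86 0.35 0.05] t 10.45
```

```bash
for i in 1 2 3; do python3 -m jog '{"jaw":[10,10],"slide":[[-0.06,-0.01,0],[-0.06,0,0]],"spin":[0,0]}'|grep -E "pos|force: \["; done; python3 st.py
```

```text
ee_pos: [503.4, 24.2, 87.0]
force: [-1.4, 4.4, 5.1]
ee_pos: [504.3, 20.6, 87.0]
force: [-0.6, 4.4, 6.6]
ee_pos: [505.1, 17.1, 87.0]
force: [-0.1, 3.4, 4.3]
stage xy [0.1  0.75] tip z 29.79469508837559 rot [179.86  -0.1  107.49] F [-0.1  3.4  4.3] T [ 0.84  0.26 -0.03] t 11.05
```

```bash
for i in 1 2 3; do python3 -m jog '{"jaw":[10,10],"slide":[[-0.05,0,0],[-0.05,0,0]],"spin":[0,0]}'|grep -E "pos|force: \["; done; python3 st.py
```

```text
ee_pos: [505.9, 14.3, 87.0]
force: [-1.7, 3.9, 5.2]
ee_pos: [506.7, 10.5, 86.4]
force: [-0.2, -0.4, -1.0]
ee_pos: [506.8, 7.0, 85.6]
force: [-0.3, 0.3, -1.6]
stage xy [-1.24 -9.47] tip z 28.430050028869857 rot [-179.94    0.02  107.56] F [-0.29  0.27 -1.62] T [-0.09  0.02 -0.01] t 11.65
```

It dropped into the hole: Fz went to about 0 and z fell. That was at the ring, so I centre on it and lower gently.

```bash
python3 -m jog '{"jaw":[10,10,10],"slide":[[0.08,0,0],[0,0,0],[0,0,0]],"spin":[0,0,0]}'|grep -E "pos|force: \["; python3 st.py; for i in 1 2 3; do python3 -m jog '{"jaw":[10,10,10],"slide":[[0,0,0.03],[0,0,0.03],[0,0,0]],"spin":[0,0,0]}'|grep -E "pos|force: \["; done; python3 st.py
```

```text
ee_pos: [506.3, 9.8, 86.0]
force: [-0.2, -0.3, -1.3]
stage xy [-0.93 -6.66] tip z 28.780417143204133 rot [-179.98   -0.    107.56] F [-0.16 -0.26 -1.29] T [-0.07  0.04  0.05] t 11.95
ee_pos: [506.3, 9.8, 84.2]
force: [0.3, -0.5, -1.0]
ee_pos: [506.6, 9.5, 82.6]
force: [0.4, -1.5, -0.3]
ee_pos: [506.8, 9.2, 81.1]
force: [-0.7, -4.4, 2.5]
stage xy [-0.64 -7.35] tip z 23.887930698875167 rot [179.97   0.07 107.58] F [-0.72 -4.37  2.46] T [-1.04  0.09 -0.02] t 12.85
```

```bash
python3 -m jog '{"jaw":[10,10,10],"slide":[[-0.035,0,0],[0,0,0],[0,0,0]],"spin":[0,0,0]}'|grep -E "pos|force: \["; for i in 1 2; do python3 -m jog '{"jaw":[10,10,10],"slide":[[0,0,0.03],[0,0,0.03],[0,0,0]],"spin":[0,0,0]}'|grep -E "pos|force: \["; done; python3 st.py
```

```text
ee_pos: [506.8, 8.8, 80.8]
force: [0.1, -2.1, 2.3]
ee_pos: [506.6, 8.5, 78.5]
force: [0.1, -4.0, -0.7]
ee_pos: [506.7, 8.5, 77.0]
force: [0.7, -4.9, -0.6]
stage xy [-0.9  -7.96] tip z 19.768330352604863 rot [-179.99    0.02  107.56] F [ 0.7  -4.93 -0.56] T [-1.12 -0.11  0.03] t 13.75
```

```bash
python3 -m jog '{"jaw":[10,10,10],"slide":[[-0.035,0,0],[0,0,0],[0,0,0]],"spin":[0,0,0]}'|grep -E "pos|force: \["; for i in 1 2 3; do python3 -m jog '{"jaw":[10,10,10],"slide":[[0,0,0.035],[0,0,0.035],[0,0,0]],"spin":[0,0,0]}'|grep -E "pos|force: \["; done; python3 st.py
```

```text
ee_pos: [506.8, 8.2, 76.9]
force: [0.2, -1.5, -0.8]
ee_pos: [506.8, 8.1, 74.8]
force: [0.3, -0.1, -0.6]
ee_pos: [506.9, 7.9, 72.8]
force: [-0.0, -1.1, -1.2]
ee_pos: [506.9, 7.7, 70.7]
force: [-0.5, 0.3, -2.1]
stage xy [-0.94 -8.77] tip z 13.462964057164044 rot [-179.98   -0.01  107.54] F [-0.46  0.27 -2.05] T [-0.08  0.05  0.02] t 14.95
```

```bash
python3 -m jog '{"jaw":[10,10,10],"slide":[[0,0,0.04],[0,0,0.03],[0,0,0]],"spin":[0,0,0]}'|grep -E "pos|force: \["; for i in 1 2 3; do python3 -m jog '{"jaw":[10,10],"slide":[[0,0,0.025],[0,0,0]],"spin":[0,0]}'|grep -E "pos|force: \["; done; python3 st.py
```

```text
ee_pos: [506.9, 7.8, 68.6]
force: [0.3, -0.5, -2.1]
ee_pos: [507.0, 7.8, 67.9]
force: [0.2, 0.1, -1.2]
ee_pos: [507.0, 7.8, 67.2]
force: [-0.4, -0.5, -0.6]
ee_pos: [507.1, 7.8, 67.1]
force: [-1.0, -0.4, 3.9]
stage xy [-0.7  -8.84] tip z 9.851526958586447 rot [179.98   0.   107.55] F [-0.96 -0.36  3.88] T [-0.1   0.32  0.04] t 15.85
```

The pin bottomed exactly 20 mm below the plate contact, at 4 N. Now I release and retreat upward.

```bash
python3 -m jog '{"jaw":[24,35,50,60,60,60],"slide":[[0,0,0],[0,0,0],[0,0,0],[0,0,0],[0,0,0],[0,0,0]],"spin":[0,0,0,0,0,0]}'; python3 -m jog '{"jaw":[60,60,60,60,60,60,60,60,60,60],"slide":[[0,0,-0.3],[0,0,-0.7],[0,0,-1],[0,0,-1],[0,0,-1],[-0.5,0,-0.5],[-1,0,0],[-1,0,0],[-0.5,0,0],[0,0,0]],"spin":[0,0,0,0,0,0,0,0,0,0]}'
python3 - <<'E'
from h import *
np.set_printoptions(precision=1,suppress=True)
m=env.camera_model("wrist");w=env.grab_frame("wrist");s=env.grab_frame("scene");d=env.grab_frame("side")
cv2.imwrite("pics/end.png",np.vstack([np.hstack([cv2.resize(w[:300],(400,188)),s[200:388,240:640]]),np.hstack([d[160:348,230:630],cv2.resize(s,(400,300))[:188]])])[:,:,::-1])
print("handle expected px w",proj(m,np.array([507,7.8,99])), env.state()["ee_pos"])
for n,f in(("scene",s),("side",d)):
    k=env.camera_model(n);print(n,proj(k,np.array([507,7.8,99])),proj(k,np.array([507,7.8,60])))
E
```

```text
time_s: 16.45
ee_pos: [507.0, 7.8, 66.4]
ee_rot: [180.0, -0.0, 107.5]
force: [-0.2, -0.4, -0.8]
gripper_width: 59.4
gripper_force: 0.0
time_s: 17.45
ee_pos: [534.5, -79.3, 201.6]
ee_rot: [180.0, -0.0, 107.4]
force: [-0.6, 0.1, -0.2]
gripper_width: 59.8
gripper_force: 0.0
handle expected px w [315.7 112.3] [533.7 -77.1 201.4]
scene [322.9 268.6] [323.2 287.5]
side [376.7 206.8] [374.8 223.4]
```

View pics/end.png

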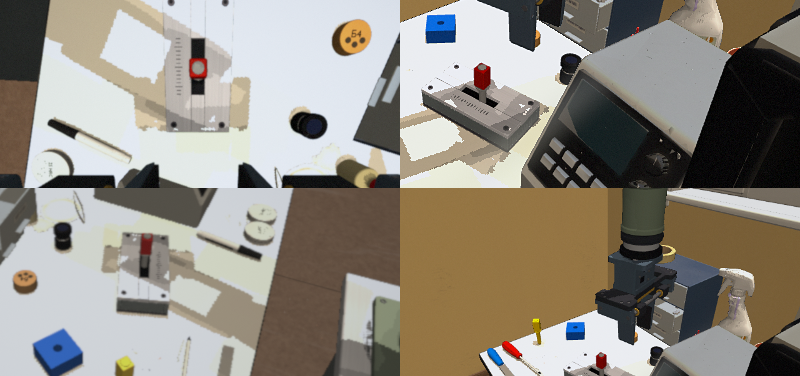

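The pictures show the pin standing upright in the slot. In the wrist view the handle is at about (318,110), against (316,112) expected for a seated pin. The loupe and standard have not moved, and the gripper is clear.

```bash
python3 -c "
from workcell import env
print(env.job_done())"
```

```text
the job is handed in; nothing more can be done
None
```

The red-handled pin is seated fully home in the hidden hole and stands there upright and released; no force reading was above about 7 N, the loupe and standard were left where they stood, and the job is handed in after about 18 s.

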